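# Turn the sugar bowl to the front of the turntable

## Task

Bring the lidded sugar bowl with its two ear handles round to the front: push one of the upright wooden posts on the turntable's rim, gently, with the fingertips, until the bowl stands in line with the steel pointer that sticks out from under the turntable. Only push, never grip or lift, and do not touch the things standing on the turntable nor disturb those on the table; leave the turntable at rest with everything on it still standing.

Things in the scene. Friction and masses are not known exactly. Their poses are not given: they have to be found in the camera images.
- stand: Fixed dark steel stand, a flat 8 mm disc under the turntable with a 20 mm wide flat pointer along its own -x axis, roughly towards the robot, ending in a square tip set cornerwise, 239 mm from the centre (74 mm shows beyond the turntable's rim). Origin on the turntable's axis at the table's surface; its -x axis is the front line on which the bowl must stand.
- turntable: Round wooden disc, 330 mm across, 18 mm thick, turning freely either way about its vertical axis with light friction (about 1 N at the rim); it stays where it is left and hardly coasts when slow. Origin on the axis at its underside, 30 mm above the table; top face 48 mm above the table. Yaw grows anticlockwise from above.
- post (a point): Top centre of one of the eight like upright round dark-wood posts on the turntable's rim: 14 mm in diameter, 42 mm tall (tops 90 mm above the table), centres 153 mm from the axis, evenly spaced 45 degrees apart, this one 22.5 degrees anticlockwise from the turntable's own x axis. Push any of them sideways.
- sugar_bowl: The sugar bowl: white ceramic, round, 68 mm across, 73 mm high with its lid and small ball knob, two small ear handles on opposite sides (92 mm over them). It stands loose on the turntable, its centre about 66 mm from the axis, and rides round with it. Origin at the centre of its underside, z up.
- clasp_jar: Green glass jar with a wire toggle clasp, 68 mm across (74 mm over the clasp), 84 mm high, loose on the turntable about 66 mm from its axis; not to be touched. Origin at the centre of its underside.
- beaker: White ceramic beaker without handle or lid, 64 mm across, 70 mm high, loose on the turntable about 66 mm from its axis; not to be touched. Origin at the centre of its underside.
- tin: Plain steel tin, 64 mm across, 75 mm high, loose on the turntable about 66 mm from its axis; not to be touched. Origin at the centre of its underside.
- tagine_base: Round open clay tagine base, 190 mm across, 45 mm high, loose on the table to the left; to be left alone. Origin at the centre of its underside.
- bowl: Open white ceramic bowl without handles, 120 mm across, 50 mm high, loose on the table to the right; to be left alone. Origin at the centre of its underside.
- mug: Clay mug with one handle, 76 mm across, 85 mm high, loose on the table to the right; to be left alone. Origin at the centre of its underside.
- spoon: Wooden spoon lying on the table to the left, about 200 mm long; to be left alone. Origin near its middle.
There are look-alikes about, which are no part of the job. What is shaped like the sugar_bowl but pink or red is not meant.

How it is judged:
At the end, for the whole second after the job is handed in: The sugar bowl's centre lies within 12 mm sideways of the pointer's line, on the pointer's side of the axis; the turntable is at rest; the bowl, jar, beaker and tin stand upright (within 0.12 rad) on the turntable, each within 85 mm of its axis; the things on the table have moved less than 20 mm (y of sugar_bowl in the frame of stand between -0.012 and 0.012 m and x of sugar_bowl in the frame of stand below -0.04 m and angular speed of turntable below 0.05 rad/s and angle between each of sugar_bowl, clasp_jar, beaker, tin's own z axis and vertical below 0.12 rad and height (world z) of sugar_bowl between 0.042 and 0.056 m and horizontal distance between each of sugar_bowl, clasp_jar, beaker, tin and turntable below 0.085 m and linear speed of each of sugar_bowl, clasp_jar, beaker, tin below 0.03 m/s and height (world z) of clasp_jar between 0.042 and 0.056 m and height (world z) of beaker between 0.042 and 0.056 m and height (world z) of tin between 0.042 and 0.056 m and distance of each of tagine_base, bowl, mug, spoon from where it was at the start of the episode below 0.02 m); the robot touches nothing.
It fails at once if the robot touches a thing standing on the turntable (contact force between any of the fingers, the arm and sugar_bowl above 0.5 N or contact force between any of the fingers, the arm and clasp_jar above 0.5 N or contact force between any of the fingers, the arm and beaker above 0.5 N or contact force between any of the fingers, the arm and tin above 0.5 N).
It fails at once if a thing on the turntable is lifted, tipped or slid out of its place ((height (world z) of sugar_bowl above 0.06 m or angle between sugar_bowl's own z axis and vertical above 0.3 rad or horizontal distance between sugar_bowl and turntable above 0.09 m or horizontal distance between sugar_bowl and turntable below 0.04 m) or (height (world z) of clasp_jar above 0.06 m or angle between clasp_jar's own z axis and vertical above 0.3 rad or horizontal distance between clasp_jar and turntable above 0.09 m or horizontal distance between clasp_jar and turntable below 0.04 m) or (height (world z) of beaker above 0.06 m or angle between beaker's own z axis and vertical above 0.3 rad or horizontal distance between beaker and turntable above 0.09 m or horizontal distance between beaker and turntable below 0.04 m) or (height (world z) of tin above 0.06 m or angle between tin's own z axis and vertical above 0.3 rad or horizontal distance between tin and turntable above 0.09 m or horizontal distance between tin and turntable below 0.04 m)).
It fails at once if the turntable is spun fast, over 2 rad/s (angular speed of turntable above 2 rad/s).
It fails at once if the turntable is pushed, squeezed or pressed with more than 25 N (contact force between any of the fingers, the arm and turntable above 25 N).
It fails at once if something standing on the table around is moved more than 20 mm (distance of any of tagine_base, bowl, mug, spoon from where it was at the start of the episode above 0.02 m).
It also fails if it takes over 58 s, if anything falls off the work surface, if the arm or the gripper's body presses on something with over 40 N, if the wrist force passes 120 N, or if a joint passes its speed limit or range.

## Robot

A 6-joint arm with a two-finger parallel gripper is mounted at the origin on the work surface. World frame = base frame: x ahead of the robot, y to its left, z up, the work surface at z = 0. Lengths are in m, angles in rad, forces in N, time in s.
With the tool pointing down it reaches from about 0.35 to 0.775 m from the base axis. Payload 5.5 kg.
Tool frame: the origin (TCP) lies midway between the tips of the shut fingers; the grasp point (between the pads) lies 19 mm behind it (env.tcp_to_grasp is the distance from the TCP to the grasp point, in m); z points along the fingers, y is the direction in which the jaws open and shut (so a half turn about z gives the same grasp; the last joint's range is limited). The gripper opens to 85 mm and grips with 20 to 120 N. Pads are 22 mm wide; open, the fingers measure 114 mm over their backs; the gripper's body (76 mm by 85 mm) begins 54 mm behind the grasp point. The pads swing forward as they close: fully open they stand 13 mm farther back than shut.
Start: joints at [-1.484, 0.313, 0.046, 1.304, 0, 1.431], TCP at [0.129, -0.56, 0.231] pointing down, gripper open.
Joint ranges: [-2.76, 2.76], [-0.86, 1.69], [-1.03, 1.26], [-2.2, 2.34], [-1.47, 1.5], [-3.14, 3.14]. Speed limits (rad/s): [2.57, 2.57, 3.14, 3.14, 3.14, 3.14].

## Interface

Orientations are given as a unit quaternion [w, x, y, z].
In Python, from workcell import get_state, viewer, hand_in, finder, env gives the robot as it stands.
- The arm moves only by the tool arm_command, never from a script. Its argument "motion" is a list of rows, each an object of numbers: "x", "y", "z": the shift along the tool's x, y, z in mm; "rx", "ry", "rz": the turn, a rotation vector about the tool's x, y, z in degrees; "hand": the closure, from -1 (fully open) to 1 (shut). A call has 1 to 10 rows; each row is the pose to reach, as a shift and turn from the pose commanded when the call began, along the tool's axes at that moment; what a row does not reach only later rows make up. A row lasts 1/8 s, in which the tool goes at most 62.5 mm and 10.7 degrees, less where a joint would pass 70% of its speed; a pose out of reach is approached as far as the arm can. A call with a gripper value outside its range is refused whole. The fingers move at their own pace and stop on an object; "force" is the grip in N (left out, the last holds). Time passes only in rows, so rows that repeat a pose let the fingers close. It gives the time, the measured TCP pose, the force and the opening at its end, in the units of the state.
- get_state(): the state, without advancing time (a new reading comes with each control period).
- viewer.read_camera(name): name is "side" or "top"; returns a dict with "image" (420x560x3 uint8, red, green, blue), "z_map" (420x560 float32, m along the optical axis (not along the pixel's ray), 0 where there is no reading), "intrinsics" (3x3 intrinsics, pixels), "rvec" (rotation vector, rad) and "tvec" (3), from world to camera coordinates, as OpenCV has them. Camera axes: x right, y down, z forward; pixel columns grow to the right and rows downward; lengths in m; the calibration is good to about 2 mm. A picture is of the moment at which its call begins.
- hand_in(): hands the job in, once; it reports no verdict.
Trained networks look in a picture, given as the dict that the camera call returned (one of the last four; its "shot" number tells which), for a name from the list of things; names that differ only in an ending like _2 or _b are one class to them, and where a whole thing is asked for, a point or a joint stands for the part that bears it (a point fixed in the world has none). Each returns a list of dicts, best first, with "score" (0 to 1); they miss things now and then, are a little off and sometimes report something else, mostly with a low value. They report only what shows in the picture. A call takes as long as a camera call. They do not tell look-alikes from the thing itself.
- finder.find_in(picture, query): "at" ([column, row] in pixels, amid what is visible of it).
- finder.masks_of(picture, query): "region" (420x560 bool, what is visible of it) and "at" ([column, row] in pixels, amid what is visible of it).
The state is a dict: "clock": time; "joint_pos": joint angles; "qvel": joint speeds; "tau": joint torques, N m; "tcp_pos": TCP position; "orientation": TCP orientation; "wrist_force": force on the tool from outside, world axes, zero at the start; "ft_torque": the same for the moment, N m; "finger_gap": finger opening in m.
Only numpy, scipy, OpenCV 4.12 (cv2) and the standard library are available. Lean on these libraries where they do the work, as an engineer would, in place of code of your own. Each camera call takes 0.05 s, during which the arm holds its last target.

## Working session

There is one attempt and no reset: what is moved stays moved. The work goes in short steps, Python scripts to look and compute and a tool call to move; the robot and the scene stay as the last step left them, time stands still between calls to the robot, and variables do not carry over. Pictures are saved under pics/ and viewed, and the job is handed in when it is done.

Besides the shell and the picture viewer there is one more tool, called in YAML: its name, and indented under it one key for each argument. arm_command: Moves the arm, as the interface text tells. Its arguments: {"type":"object","properties":{"motion":{"type":"array","items":{"type":"object","properties":{"x":{"type":"number"},"y":{"type":"number"},"z":{"type":"number"},"rx":{"type":"number"},"ry":{"type":"number"},"rz":{"type":"number"},"hand":{"type":"number"}}}},"force":{"type":"number"}},"required":["motion"]}

```bash
mkdir -p pics; ls; python3 - <<'E'
from workcell import get_state, viewer
import cv2, pickle
s=get_state(); print(s)
for n in ("top","side"):
    p=viewer.read_camera(n); print(n,p['intrinsics'],p['rvec'],p['tvec'],p.get('shot'))
    cv2.imwrite(f'pics/{n}0.png',p['image'][:,:,::-1]); pickle.dump(p,open(f'{n}0.pkl','wb'))
E
```

```text
pics
{'clock': 0.0, 'joint_pos': array([-1.48359082e+00,  3.14006671e-01,  4.49452163e-02,  1.30361675e+00,
        6.04101453e-05,  1.43115792e+00]), 'qvel': array([-0.00215065,  0.00158095,  0.00044224, -0.00060125,  0.00066912,
       -0.00028556]), 'tau': array([-1.43795151e-03, -4.80630147e+01,  2.98530453e+01,  1.95578038e-02,
       -4.06320614e-04,  5.04654707e-06]), 'tcp_pos': array([ 0.12925958, -0.55973653,  0.23039152]), 'orientation': array([-9.39822242e-04,  9.93574186e-01,  1.13178845e-01,  5.48598934e-05]), 'wrist_force': array([-0.27152455,  0.22501591, -0.62233768]), 'ft_torque': array([ 0.00812758, -0.00291873,  0.0070384 ]), 'finger_gap': 0.08536211463678117}
top [[492.73258018   0.         280.6391503 ]
 [  0.         492.73258018 212.16360838]
 [  0.           0.           1.        ]] [ 2.1314825  -2.11302195  0.2217948 ] [-0.02754465  0.55398632  1.33782168] 1
side [[469.08478275   0.         281.59955712]
 [  0.         469.08478275 208.29562499]
 [  0.           0.           1.        ]] [ 0.05714395 -2.88913798  1.18026184] [0.53896984 0.06888835 1.46753365] 2
```

View pics/top0.png

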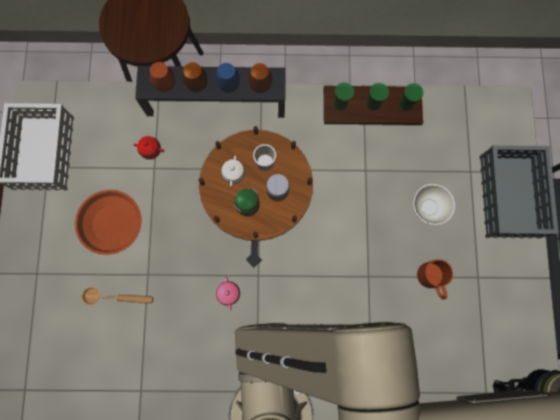

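View pics/side0.png

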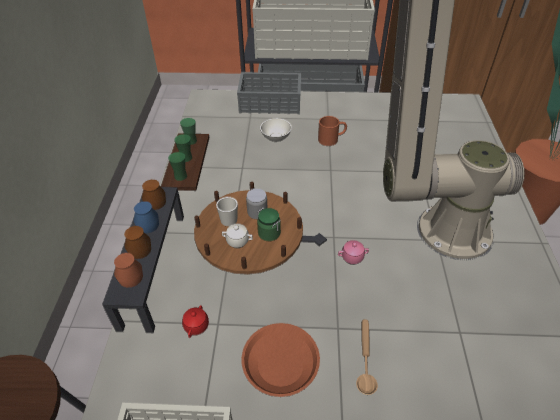

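The top view shows the turntable at about (256,184), with the pointer tip at (254,260). The white sugar bowl is at (232,170), and the pink (228,293) and red (148,147) look-alikes stand on the table. Next I'll measure these positions.

```bash
cat > h.py <<'E'
import numpy as np, cv2
from workcell import get_state, viewer, finder, env
def ray(p,uv,z):
    R=cv2.Rodrigues(np.array(p['rvec']))[0]; t=np.array(p['tvec']).ravel(); K=p['intrinsics']
    c=-R.T@t; d=R.T@np.linalg.solve(K,[uv[0],uv[1],1.]); return c+d*(z-c[2])/d[2]
def proj(p,X):
    return cv2.projectPoints(np.array(X,float).reshape(-1,3),np.array(p['rvec'],float),np.array(p['tvec'],float),p['intrinsics'],None)[0][:,0]
def pts(p,m):
    v,u=np.nonzero(m&(p['z_map']>0)); z=p['z_map'][v,u]
    R=cv2.Rodrigues(np.array(p['rvec']))[0]; t=np.array(p['tvec']).ravel(); K=p['intrinsics']
    c=np.linalg.solve(K,np.stack([u,v,np.ones_like(u)]).astype(float))*z
    return (R.T@(c-t[:,None])).T
E
python3 - <<'E'
from h import *
for n in ("top","side"):
    p=viewer.read_camera(n); print(n)
    for q in ("post","sugar_bowl","clasp_jar","beaker","tin","stand","turntable","bowl","mug","spoon","tagine_base"):
        for d in finder.masks_of(p,q)[:10]:
            P=pts(p,d['region'])
            h=dict(post=.09,stand=.004).get(q,.06)
            hi=P[P[:,2]>np.percentile(P[:,2],95)-.006] if len(P) else P
            print(q,round(d['score'],2),np.round(d['at']),'n',len(P),'ray',ray(p,d['at'],h).round(3),'med',np.median(P,0).round(3) if len(P) else'', 'top',hi.mean(0).round(3) if len(hi) else '', 'mid',((P.min(0)+P.max(0))/2).round(3) if len(P) else '')
E
```

```text
top
post 0.7 [256. 188.] n 8036 ray [0.615 0.046 0.09 ] med [0.631 0.05  0.047] top [0.635 0.05  0.052] mid [0.649 0.053 0.059]
sugar_bowl 0.83 [148. 146.] n 463 ray [0.744 0.36  0.06 ] med [0.741 0.362 0.052] top [0.747 0.366 0.06 ] mid [0.746 0.366 0.035]
sugar_bowl 0.81 [236. 174.] n 475 ray [0.663 0.105 0.06 ] med [0.658 0.11  0.101] top [0.664 0.112 0.108] mid [0.667 0.112 0.083]
sugar_bowl 0.75 [223. 292.] n 497 ray [0.331 0.132 0.06 ] med [0.327 0.121 0.053] top [0.328 0.122 0.061] mid [0.328 0.126 0.033]
sugar_bowl 0.4 [112. 301.] n 603 ray [0.304 0.433 0.06 ] med [0.313 0.448 0.011] top [0.312 0.399 0.018] mid [0.318 0.439 0.009]
clasp_jar 0.86 [246. 201.] n 564 ray [0.584 0.076 0.06 ] med [0.566 0.07  0.126] top [0.575 0.072 0.13 ] mid [0.581 0.075 0.089]
beaker 0.78 [263. 157.] n 478 ray [0.714 0.03  0.06 ] med [0.712 0.026 0.083] top [0.701 0.025 0.117] mid [0.714 0.027 0.084]
tin 0.56 [281. 190.] n 518 ray [ 0.616 -0.022  0.06 ] med [ 0.608 -0.012  0.12 ] top [ 0.617 -0.012  0.124] mid [ 0.615 -0.012  0.086]
stand 0.78 [252. 255.] n 220 ray [0.437 0.058 0.004] med [0.435
[... 2362 characters left out ...]
0.589 -0.459  0.047] mid [ 0.583 -0.458  0.026]
bowl 0.5 [247. 241.] n 5015 ray [0.635 0.119 0.06 ] med [0.633 0.105 0.047] top [0.636 0.078 0.079] mid [0.639 0.043 0.054]
mug 0.67 [332. 128.] n 686 ray [ 0.368 -0.441  0.06 ] med [ 0.379 -0.434  0.049] top [ 0.383 -0.45   0.083] mid [ 0.362 -0.515  0.041]
spoon 0.85 [365. 375.] n 704 ray [0.327 0.512 0.06 ] med [0.314 0.489 0.012] top [0.312 0.41  0.018] mid [0.317 0.434 0.009]
spoon 0.45 [330. 128.] n 647 ray [ 0.379 -0.44   0.06 ] med [ 0.382 -0.431  0.05 ] top [ 0.383 -0.449  0.083] mid [ 0.37  -0.515  0.041]
tagine_base 0.91 [277. 360.] n 4469 ray [0.529 0.481 0.06 ] med [0.524 0.46  0.019] top [0.526 0.466 0.044] mid [0.524 0.454 0.024]
```

```bash
cat > meas.py <<'E'
from h import *
from scipy.optimize import least_squares
def measure(cams=("top","side"),verbose=True):
    P=[];S=[];B=[]
    for n in cams:
        p=viewer.read_camera(n); A=pts(p,np.ones((420,560),bool)); C=p['image'].reshape(-1,3)[(p['z_map']>0).ravel()].astype(int)
        P.append(A)
        c0=np.array([.64,.047])
        r=np.hypot(*(A[:,:2]-c0).T)
        top=A[(abs(A[:,2]-.048)<.006)&(r<.19)]
        # rim: outermost per angle
        th=np.arctan2(top[:,1]-c0[1],top[:,0]-c0[0]); rr=np.hypot(*(top[:,:2]-c0).T)
        e=np.array([top[b][np.argmax(rr[b]),:2] for k in range(72) for b in [np.nonzero((th>=-np.pi+k*np.pi/36)&(th<-np.pi+(k+1)*np.pi/36))[0]] if len(b)])
        f=least_squares(lambda q:np.hypot(e[:,0]-q[0],e[:,1]-q[1])-q[2],[*c0,.165],loss='soft_l1',f_scale=.002).x
        # posts
        pm=A[(A[:,2]>.07)&(A[:,2]<.1)&(abs(r-.153)<.02)]
        pt=pm[pm[:,2]>.083]
        a=np.arctan2(pt[:,1]-f[1],pt[:,0]-f[0]); ph=np.angle(np.exp(8j*a).mean())/8
        st=A[(A[:,2]>.004)&(A[:,2]<.0125)&(A[:,0]>.39)&(A[:,0]<.475)&(abs(A[:,1]-.055)<.045)]
        print(n,'rim',f.round(4),'post phase deg',np.degrees(ph).round(2),len(pt),'R',np.hypot(*(pt[:,:2]-f[:2]).T).mean().round(4))
        k=(st[:,0]<.47); 
        print('  stand n',len(st),'x',st[:,0].min().round(4),'meanY',st[:,1].mean().round(4))
        l=np.polyfit(st[:,0],st[:,1],1); print('  line y=',l.round(4),'at centre x',np.polyval(l,f[0]).round(4),'ang',np.degrees(np.arctan(l[0])).round(2), 'tip',st[st[:,0]<st[:,0].min()+.006].mean(0).round(4))
        S.append((f,l))
        for d in finder.masks_of(p,'sugar_bowl'):
            Q=pts(p,d['region']); m=np.median(Q,0)
            if np.hypot(*(m[:2]-f[:2]))>.12: continue
            Q=Q[Q[:,2]>.055]
            k=Q[Q[:,2]>.1165]  # knob region
            # cylinder upright fit: body sphere-ish
            print('  bowl',d['score'].__round__(2),'max z',Q[:,2].max().round(3),'knob',k.mean(0).round(4) if len(k) else None,'high',Q[Q[:,2]>Q[:,2].max()-.012].mean(0).round(4), 'rel ang',np.degrees(np.arctan2(m[1]-f[1],m[0]-f[0])).round(1))
    return
if __name__=='__main__': measure()
E
python3 meas.py
```

```text
top rim [0.6388 0.05   0.1636] post phase deg 0.9 159 R 0.1527
  stand n 205 x 0.3915 meanY 0.053
  line y= [0.015  0.0465] at centre x 0.0561 ang 0.86 tip [0.3932 0.0459 0.0061]
  bowl 0.57 max z 0.123 knob [0.6644 0.1128 0.1201] high [0.6626 0.1128 0.1163] rel ang 73.4
side rim [0.6381 0.0541 0.1637] post phase deg 0.81 147 R 0.1528
  stand n 164 x 0.397 meanY 0.0562
  line y= [-0.0063  0.059 ] at centre x 0.0549 ang -0.36 tip [0.3991 0.048  0.0051]
  bowl 0.72 max z 0.122 knob [0.6634 0.1186 0.1197] high [0.6632 0.1192 0.1176] rel ang 74.1
```

```bash
python3 - <<'E'
import pickle,cv2
p=pickle.load(open('top0.pkl','rb'))['image'][:,:,::-1]
cv2.imwrite('pics/topz.png',cv2.resize(p[120:275,185:325],None,fx=3.8,fy=3.8,interpolation=cv2.INTER_CUBIC))
E
```

```text
(no output)
```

View pics/topz.png

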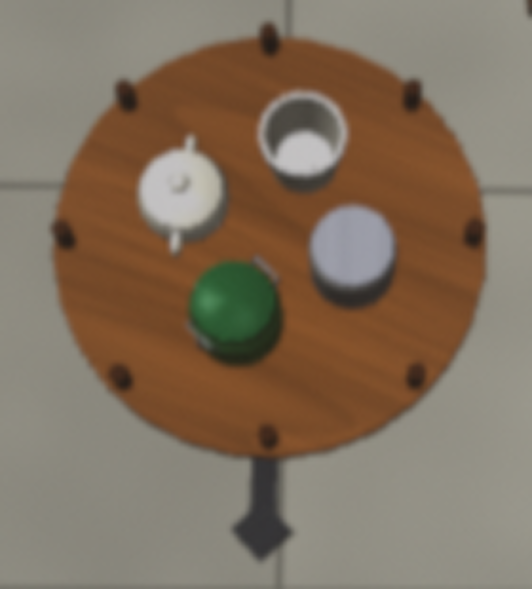

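```bash
cat > plan.py <<'E'
from h import *
from scipy.spatial.transform import Rotation as R
def rows(W, yaw0=None):
    """W: list of (x,y,z,yawdeg) world, tool down; prints shift/turn in current tool frame"""
    s=get_state(); q=s['orientation']; T=R.from_quat([q[1],q[2],q[3],q[0]]); p=s['tcp_pos']
    for w in W:
        d=T.inv().apply(np.array(w[:3])-p)*1000
        c,sn=np.cos(np.radians(w[3])),np.sin(np.radians(w[3]))
        G=R.from_matrix(np.array([[c,sn,0],[sn,-c,0],[0,0,-1]]))
        r=np.degrees((T.inv()*G).as_rotvec())
        print(np.round(d,1),np.round(r,1))
C=np.array([.6385,.052])
def arc(th,z,r=.153,k=.9): 
    t=np.radians(th); return (C[0]+r*np.cos(t),C[1]+r*np.sin(t),z,90+k*(th-180))
E
python3 - <<'E'
from plan import *
rows([(.20,-.50,.25,13),(.42,-.25,.25,20),(.50,.03,.25,30),arc(115,.25)])
p=viewer.read_camera('top')
print(ray(p,(253.9,267.4),.008), proj(p,[[*C,.048],[.3995,.055,.008]]))
E
```

```text
[ 82.5 -42.9 -18.7] [ 0.  0. -0.]
[ 353.  -237.   -18.7] [ 0.  0. -7.]
[ 494.  -491.8  -18.7] [  0.   0. -17.]
[ 602.  -631.8  -18.8] [  0.    0.  -18.5]
[0.40186698 0.0520194  0.008     ] [[254.82627556 183.62745575]
 [252.84131028 268.22152952]]
```

arm_command:
  motion:
    - {"x": 40, "y": -22, "z": -20, "rz": 0, "hand": 1}
    - {"x": 85, "y": -50, "z": -20, "rz": 0, "hand": 1}
    - {"x": 130, "y": -80, "z": -20, "hand": 1}
    - {"x": 175, "y": -110, "z": -20, "rz": -1, "hand": 1}
    - {"x": 220, "y": -140, "z": -20, "rz": -2, "hand": 1}
    - {"x": 265, "y": -175, "z": -20, "rz": -4, "hand": 1}
    - {"x": 310, "y": -205, "z": -20, "rz": -6, "hand": 1}
    - {"x": 350, "y": -240, "z": -20, "rz": -7, "hand": 1}
    - {"x": 375, "y": -285, "z": -20, "rz": -9, "hand": 1}
    - {"x": 400, "y": -330, "z": -20, "rz": -11, "hand": 1}

```text
invalid input at $.motion[0]: expected keys x, y, z, rx, ry, rz, hand
```

```bash
python3 - <<'E'
from plan import *
s=get_state();print(s['tcp_pos'],s['joint_pos'],s['finger_gap'])
rows([(.50,.03,.25,30),arc(115,.25),arc(115,.25),arc(115,.12)])
E
```

```text
[ 0.12929511 -0.56032919  0.23132669] [-1.48359137e+00  3.13207463e-01  4.61189277e-02  1.30359370e+00
  7.39568757e-06  1.43123388e+00] 0.08546806039331013
[ 493.9 -491.9  -18.7] [  0.   0. -17.]
[ 602.  -631.8  -18.8] [  0.    0.  -18.5]
[ 602.  -631.8  -18.8] [  0.    0.  -18.5]
[ 602.  -631.8  111.2] [  0.    0.  -18.5]
```

All keys are required in every row.

arm_command:
  motion:
    - {"x": 40, "y": -22, "z": -20, "rx": 0, "ry": 0, "rz": 0, "hand": 1}
    - {"x": 85, "y": -50, "z": -20, "rx": 0, "ry": 0, "rz": 0, "hand": 1}
    - {"x": 130, "y": -80, "z": -20, "rx": 0, "ry": 0, "rz": 0, "hand": 1}
    - {"x": 175, "y": -110, "z": -20, "rx": 0, "ry": 0, "rz": -1, "hand": 1}
    - {"x": 220, "y": -140, "z": -20, "rx": 0, "ry": 0, "rz": -2, "hand": 1}
    - {"x": 265, "y": -175, "z": -20, "rx": 0, "ry": 0, "rz": -4, "hand": 1}
    - {"x": 310, "y": -205, "z": -20, "rx": 0, "ry": 0, "rz": -6, "hand": 1}
    - {"x": 350, "y": -240, "z": -20, "rx": 0, "ry": 0, "rz": -7, "hand": 1}
    - {"x": 375, "y": -285, "z": -20, "rx": 0, "ry": 0, "rz": -9, "hand": 1}
    - {"x": 400, "y": -330, "z": -20, "rx": 0, "ry": 0, "rz": -11, "hand": 1}

```text
clock: 2.8
tcp_pos: [0.4454, -0.1472, 0.2513]
orientation: [0.0, 0.978, 0.208, 0.0]
wrist_force: [0.3, -0.6, -0.5]
finger_gap: -0.0001
```

```bash
python3 - <<'E'
from plan import *
s=get_state();print(s['tcp_pos'],s['joint_pos'],s['finger_gap'],s['clock'])
rows([(.50,.03,.25,30),arc(115,.25),arc(115,.12)])
E
```

```text
[ 0.44537326 -0.14720711  0.25131754] [-4.90619228e-01  1.01848129e-01 -1.71460954e-01  1.29709598e+00
  1.57873695e-05  2.23096696e+00] -5.021968088697063e-05 2.8
[ 122.1 -139.5    1.3] [ 0.  -0.  -5.9]
[ 255.1 -256.1    1.3] [ 0.  -0.  -7.4]
[ 255.  -256.2  131.3] [ 0.  -0.  -7.4]
```

arm_command:
  motion:
    - {"x": 35, "y": -42, "z": 0, "rx": 0, "ry": 0, "rz": -2, "hand": 1}
    - {"x": 75, "y": -85, "z": 0, "rx": 0, "ry": 0, "rz": -4, "hand": 1}
    - {"x": 115, "y": -127, "z": 0, "rx": 0, "ry": 0, "rz": -6, "hand": 1}
    - {"x": 155, "y": -165, "z": 0, "rx": 0, "ry": 0, "rz": -7, "hand": 1}
    - {"x": 195, "y": -203, "z": 0, "rx": 0, "ry": 0, "rz": -7.4, "hand": 1}
    - {"x": 230, "y": -235, "z": 0, "rx": 0, "ry": 0, "rz": -7.4, "hand": 1}
    - {"x": 250, "y": -252, "z": 0, "rx": 0, "ry": 0, "rz": -7.4, "hand": 1}
    - {"x": 255, "y": -256, "z": 20, "rx": 0, "ry": 0, "rz": -7.4, "hand": 1}
    - {"x": 255, "y": -256, "z": 70, "rx": 0, "ry": 0, "rz": -7.4, "hand": 1}
    - {"x": 255, "y": -256, "z": 120, "rx": 0, "ry": 0, "rz": -7.4, "hand": 1}

```text
clock: 4.05
tcp_pos: [0.5742, 0.1891, 0.1304]
orientation: [0.0, 0.963, 0.271, 0.001]
wrist_force: [0.3, 0.6, -1.2]
finger_gap: 0.0
```

```bash
python3 - <<'E'
from plan import *
s=get_state();print(s['tcp_pos'],s['joint_pos'],s['clock'])
rows([arc(115,.065)]+[arc(t,.065) for t in (118,120,122,125,128,131,134)])
for n in('top','side'):
    p=viewer.read_camera(n); cv2.imwrite(f'pics/{n}1.png',p['image'][:,:,::-1])
E
```

```text
[0.57418524 0.18912592 0.1303706 ] [ 1.85514940e-01  4.13888069e-01 -5.85837425e-02  1.09662017e+00
 -9.73018044e-05  2.77868360e+00] 4.05
[ 0.4 -1.5 65.4] [ 0.  -0.1 -0.1]
[-7.6 -2.2 65.4] [ 0.  -0.1 -2.8]
[-12.9  -2.5  65.3] [ 0.  -0.1 -4.6]
[-18.3  -2.5  65.3] [ 0.  -0.1 -6.4]
[-26.3  -2.2  65.3] [ 0.  -0.1 -9.1]
[-34.2  -1.5  65.3] [  0.   -0.1 -11.8]
[-42.2  -0.4  65.3] [  0.1  -0.1 -14.5]
[-50.    1.2  65.3] [  0.1  -0.1 -17.2]
```

View pics/side1.png

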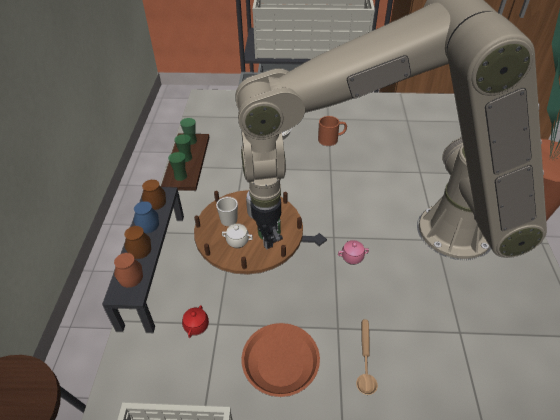

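The side view shows the shut fingers at (270,240), above the gap between posts (244,263) and (284,250) and clear of the bowl. I'll go down and start the push slowly.

arm_command:
  motion:
    - {"x": 0, "y": -1.5, "z": 25, "rx": 0, "ry": 0, "rz": 0, "hand": 1}
    - {"x": 0, "y": -1.5, "z": 50, "rx": 0, "ry": 0, "rz": 0, "hand": 1}
    - {"x": 0, "y": -1.5, "z": 65, "rx": 0, "ry": 0, "rz": 0, "hand": 1}
    - {"x": -8, "y": -2.2, "z": 65, "rx": 0, "ry": 0, "rz": -2.8, "hand": 1}
    - {"x": -15, "y": -2.5, "z": 65, "rx": 0, "ry": 0, "rz": -5.5, "hand": 1}
    - {"x": -20, "y": -2.5, "z": 65, "rx": 0, "ry": 0, "rz": -7, "hand": 1}
    - {"x": -24, "y": -2.3, "z": 65, "rx": 0, "ry": 0, "rz": -8.3, "hand": 1}
    - {"x": -28, "y": -2, "z": 65, "rx": 0, "ry": 0, "rz": -9.7, "hand": 1}
    - {"x": -32, "y": -1.7, "z": 65, "rx": 0, "ry": 0, "rz": -11, "hand": 1}
    - {"x": -37, "y": -1, "z": 65, "rx": 0, "ry": 0, "rz": -12.7, "hand": 1}

```text
clock: 5.4
tcp_pos: [0.5416, 0.1703, 0.0663]
orientation: [-0.0, 0.927, 0.376, 0.0]
wrist_force: [0.2, 0.3, 0.5]
finger_gap: 0.0001
```

```bash
python3 - <<'E'
from plan import *
s=get_state();print(s['tcp_pos'],s['joint_pos'],s['clock'],s['wrist_force'])
d=s['tcp_pos'][:2]-C; t=np.degrees(np.arctan2(d[1],d[0]))%360; print(t,np.hypot(*d))
rows([arc(t+3*k,.065) for k in range(1,11)])
for n in('top','side'):
    p=viewer.read_camera(n); cv2.imwrite(f'pics/{n}2.png',p['image'][:,:,::-1])
E
python3 meas.py | grep -E 'post|bowl'
```

```text
[0.54161215 0.17031141 0.06631146] [ 1.63193112e-01  4.00765817e-01 -2.49352001e-01  9.20254754e-01
  1.76534400e-04  2.53327363e+00] 5.4 [0.19368231 0.28582259 0.4685736 ]
129.3148119081662 0.15292103832471562
[-8.  -0.6  1.3] [ 0.  -0.  -2.9]
[-16.   -0.6   1.3] [ 0.  -0.  -5.6]
[-24.   -0.2   1.3] [ 0.  -0.  -8.3]
[-32.    0.5   1.3] [  0.  -0. -11.]
[-39.9   1.7   1.3] [  0.   -0.  -13.7]
[-47.7   3.4   1.3] [  0.   -0.  -16.4]
[-55.5   5.4   1.3] [  0.   -0.  -19.1]
[-63.1   7.8   1.3] [  0.   -0.  -21.8]
[-70.6  10.6   1.3] [  0.   -0.  -24.5]
[-78.   13.8   1.3] [  0.   -0.  -27.2]
top rim [0.6393 0.0475 0.1623] post phase deg 1.56 132 R 0.1522
  bowl 0.55 max z 0.122 knob [0.6636 0.1137 0.1196] high [0.6651 0.1132 0.1154] rel ang 75.0
side rim [0.6384 0.056  0.1627] post phase deg -0.23 136 R 0.1534
  bowl 0.91 max z 0.124 knob [0.6617 0.1183 0.1193] high [0.6621 0.1182 0.1178] rel ang 74.2
  bowl 0.34 max z 0.238 knob [0.5849 0.1143 0.1687] high [0.5044 0.1819 0.2332] rel ang 66.9
```

View pics/side2.png

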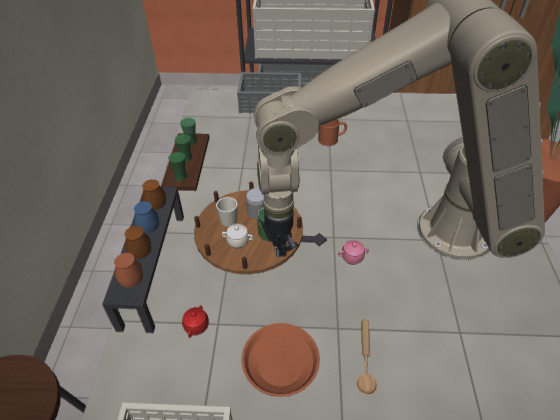

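The fingers are now just at the post. I'll push along the arc at about 0.4 rad/s.

arm_command:
  motion:
    - {"x": -6, "y": -0.5, "z": 1, "rx": 0, "ry": 0, "rz": -2, "hand": 1}
    - {"x": -12, "y": -0.6, "z": 1, "rx": 0, "ry": 0, "rz": -4, "hand": 1}
    - {"x": -18, "y": -0.5, "z": 1, "rx": 0, "ry": 0, "rz": -6, "hand": 1}
    - {"x": -24, "y": -0.2, "z": 1, "rx": 0, "ry": 0, "rz": -8.3, "hand": 1}
    - {"x": -32, "y": 0.5, "z": 1, "rx": 0, "ry": 0, "rz": -11, "hand": 1}
    - {"x": -40, "y": 1.7, "z": 1, "rx": 0, "ry": 0, "rz": -13.7, "hand": 1}
    - {"x": -47.7, "y": 3.4, "z": 1, "rx": 0, "ry": 0, "rz": -16.4, "hand": 1}
    - {"x": -55.5, "y": 5.4, "z": 1, "rx": 0, "ry": 0, "rz": -19.1, "hand": 1}
    - {"x": -63, "y": 7.8, "z": 1, "rx": 0, "ry": 0, "rz": -21.8, "hand": 1}
    - {"x": -70.6, "y": 10.6, "z": 1, "rx": 0, "ry": 0, "rz": -24.5, "hand": 1}

```text
clock: 6.95
tcp_pos: [0.4988, 0.1136, 0.0655]
orientation: [0.0, 0.826, 0.564, 0.001]
wrist_force: [1.0, 0.0, -0.1]
finger_gap: 0.0001
```

```bash
cat > step.py <<'E'
import sys
from plan import *
s=get_state();print(s['tcp_pos'],s['joint_pos'].round(2),s['clock'],s['wrist_force'])
d=s['tcp_pos'][:2]-C; t=np.degrees(np.arctan2(d[1],d[0]))%360; print(t,np.hypot(*d))
rows([arc(t+3*k,.065) for k in range(1,11)])
for n in('top','side'):
    p=viewer.read_camera(n); cv2.imwrite(f'pics/{n}{sys.argv[1]}.png',p['image'][:,:,::-1])
E
python3 step.py 3
python3 meas.py | grep -E 'post|bowl'
```

```text
[0.49880664 0.11362873 0.06545001] [ 0.07  0.31 -0.4   0.87  0.    2.01] 6.95 [ 0.96463305  0.04149791 -0.12289974]
156.1942958468289 0.15268377731860663
[-8.  -0.5  0.4] [ 0.1 -0.  -2.6]
[-16.   -0.2   0.4] [ 0.1 -0.  -5.3]
[-24.    0.5   0.4] [ 0.1 -0.  -8. ]
[-31.9   1.6   0.4] [  0.1  -0.  -10.7]
[-39.8   3.2   0.4] [  0.1  -0.  -13.4]
[-47.5   5.1   0.4] [  0.1  -0.  -16.1]
[-55.2   7.4   0.4] [  0.1  -0.  -18.8]
[-62.7  10.2   0.4] [  0.1  -0.  -21.5]
[-70.1  13.3   0.4] [  0.1  -0.  -24.2]
[-77.3  16.8   0.4] [  0.1  -0.  -26.9]
top rim [0.6423 0.0444 0.1595] post phase deg -15.84 128 R 0.1514
side rim [0.6392 0.0558 0.1627] post phase deg -18.43 142 R 0.1537
  bowl 0.56 max z 0.122 knob [0.6298 0.1217 0.119 ] high [0.6304 0.122  0.116 ] rel ang 98.7
```

View pics/side3.png

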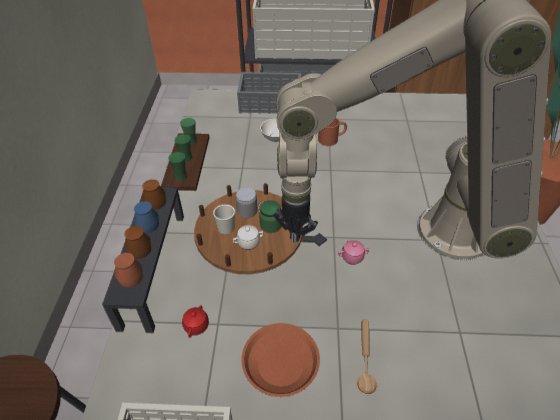

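The turntable follows: the bowl has moved about 27° and is now at (248,238), with the fingers at (297,235). Continuing.

arm_command:
  motion:
    - {"x": -6, "y": -0.5, "z": 0, "rx": 0, "ry": 0, "rz": -2, "hand": 1}
    - {"x": -13, "y": -0.3, "z": 0, "rx": 0, "ry": 0, "rz": -4.3, "hand": 1}
    - {"x": -20, "y": 0.2, "z": 0, "rx": 0, "ry": 0, "rz": -6.7, "hand": 1}
    - {"x": -28, "y": 1, "z": 0, "rx": 0, "ry": 0, "rz": -9.4, "hand": 1}
    - {"x": -36, "y": 2.4, "z": 0, "rx": 0, "ry": 0, "rz": -12, "hand": 1}
    - {"x": -43.7, "y": 4.2, "z": 0, "rx": 0, "ry": 0, "rz": -14.8, "hand": 1}
    - {"x": -51.4, "y": 6.3, "z": 0, "rx": 0, "ry": 0, "rz": -17.5, "hand": 1}
    - {"x": -59, "y": 8.8, "z": 0, "rx": 0, "ry": 0, "rz": -20.2, "hand": 1}
    - {"x": -66.4, "y": 11.8, "z": 0, "rx": 0, "ry": 0, "rz": -22.9, "hand": 1}
    - {"x": -73.7, "y": 15, "z": 0, "rx": 0, "ry": 0, "rz": -25.6, "hand": 1}

```text
clock: 8.5
tcp_pos: [0.4857, 0.0397, 0.0654]
orientation: [0.0, 0.68, 0.733, 0.0]
wrist_force: [0.7, 1.1, -0.0]
finger_gap: -0.0
```

```bash
python3 step.py 4
python3 meas.py | grep -E 'post|bowl'
```

```text
[0.48572428 0.0397223  0.06535045] [-0.08  0.26 -0.45  0.85  0.    1.41] 8.5 [ 0.6862154   1.06583051 -0.0275348 ]
184.5946568154055 0.15326826597981058
[-8.   0.5  0.3] [ 0.  -0.  -2.5]
[-16.    1.2   0.3] [ 0.  -0.  -5.2]
[-23.9   2.3   0.3] [ 0.  -0.  -7.9]
[-31.8   3.8   0.3] [  0.   -0.  -10.6]
[-39.6   5.7   0.3] [  0.   -0.  -13.3]
[-47.2   8.    0.3] [  0.  -0. -16.]
[-54.8  10.7   0.3] [  0.   -0.  -18.7]
[-62.2  13.8   0.3] [  0.   -0.  -21.4]
[-69.4  17.3   0.3] [  0.   -0.  -24.1]
[-76.4  21.2   0.3] [  0.   -0.  -26.8]
top rim [0.6391 0.05   0.1635] post phase deg 12.1 113 R 0.1523Traceback (most recent call last):
  File "meas.py", line 33, in <module>
    if __name__=='__main__': measure()
                             ~~~~~~~^^
  File "meas.py", line 22, in measure
    print('  stand n',len(st),'x',st[:,0].min().round(4),'meanY',st[:,1].mean().round(4))
                                  ~~~~~~~~~~~^^
    return umr_minimum(a, axis, None, out, keepdims, initial, where)
ValueError: zero-size array to reduction operation minimum which has no identity
```

View pics/side4.png

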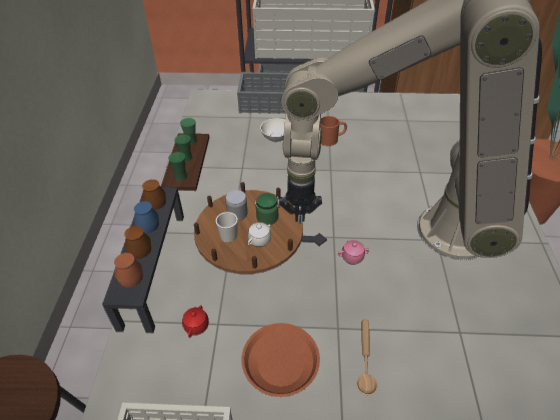

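The bowl is now at (259,234). The turntable has turned about 56° of the 111° needed, and all four things are standing.

arm_command:
  motion:
    - {"x": -6, "y": 0.4, "z": 0, "rx": 0, "ry": 0, "rz": -2, "hand": 1}
    - {"x": -13, "y": 1, "z": 0, "rx": 0, "ry": 0, "rz": -4.3, "hand": 1}
    - {"x": -20, "y": 1.8, "z": 0, "rx": 0, "ry": 0, "rz": -6.7, "hand": 1}
    - {"x": -27.8, "y": 3, "z": 0, "rx": 0, "ry": 0, "rz": -9.3, "hand": 1}
    - {"x": -35.7, "y": 4.7, "z": 0, "rx": 0, "ry": 0, "rz": -12, "hand": 1}
    - {"x": -43.4, "y": 6.8, "z": 0, "rx": 0, "ry": 0, "rz": -14.7, "hand": 1}
    - {"x": -51, "y": 9.3, "z": 0, "rx": 0, "ry": 0, "rz": -17.4, "hand": 1}
    - {"x": -58.5, "y": 12.2, "z": 0, "rx": 0, "ry": 0, "rz": -20, "hand": 1}
    - {"x": -65.8, "y": 15.5, "z": 0, "rx": 0, "ry": 0, "rz": -22.8, "hand": 1}
    - {"x": -73, "y": 19.2, "z": 0, "rx": 0, "ry": 0, "rz": -25.5, "hand": 1}

```text
clock: 9.9
tcp_pos: [0.5095, -0.0315, 0.0651]
orientation: [-0.001, 0.502, 0.865, -0.0]
wrist_force: [-0.9, 1.3, 0.7]
finger_gap: 0.0
```

```bash
sed -i 's/            if np.hypot/            if len(Q)==0 or np.hypot/; s/        k=(st\[:,0\]<.47); /        pass/; s/^        print(.  stand n.*$//' meas.py; sed -i "s/^        l=np.polyfit.*$/        l=None/" meas.py
python3 step.py 5
python3 meas.py | grep -E 'post|bowl'
```

```text
[ 0.50948821 -0.03145809  0.06509132] [-0.22  0.31 -0.4   0.87  0.    0.83] 9.9 [-0.89784141  1.3477841   0.67359051]
212.89894255473263 0.15365316811273097
[-7.9  1.3  0.1] [-0.  -0.1 -2.6]
[-15.9   2.4   0.1] [-0.  -0.1 -5.3]
[-23.8   3.8   0.1] [-0.  -0.1 -8. ]
[-31.5   5.7   0.1] [ -0.   -0.1 -10.7]
[-39.2   8.    0.1] [ -0.   -0.1 -13.4]
[-46.8  10.7   0. ] [ -0.   -0.1 -16.1]
[-54.2  13.8   0. ] [ -0.   -0.1 -18.8]
[-61.4  17.3   0. ] [ -0.   -0.1 -21.5]
[-68.4  21.1   0. ] [ -0.   -0.1 -24.2]
[-75.2  25.3   0. ] [ -0.   -0.1 -26.9]
top rim [0.6591 0.0682 0.1443] post phase deg -4.5 99 R 0.1406
  bowl 0.95 max z 0.123 knob [0.5778 0.0812 0.1193] high [0.5774 0.0809 0.1167] rel ang 173.4
side rim [0.638  0.0544 0.1636] post phase deg -6.6 163 R 0.1522
  bowl 0.76 max z 0.123 knob [0.5772 0.0866 0.1198] high [0.5769 0.0875 0.1177] rel ang 144.5
```

View pics/side5.png

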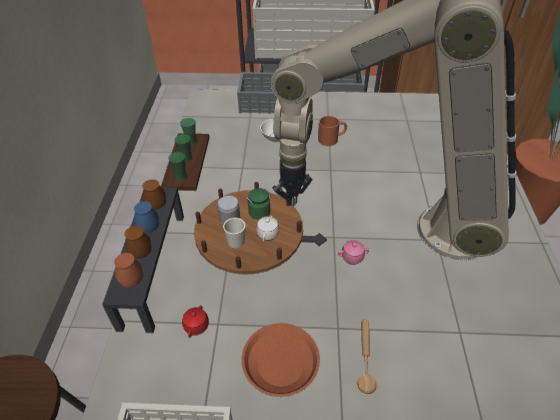

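The bowl is at about 152.5° around the axis, with about 27° still to go. I'll push 26° more and slow down at the end.

arm_command:
  motion:
    - {"x": -6, "y": 1, "z": 0, "rx": 0, "ry": 0, "rz": -2, "hand": 1}
    - {"x": -13.3, "y": 2, "z": 0, "rx": 0, "ry": 0, "rz": -4.4, "hand": 1}
    - {"x": -21, "y": 3.3, "z": 0, "rx": 0, "ry": 0, "rz": -7, "hand": 1}
    - {"x": -29, "y": 5, "z": 0, "rx": 0, "ry": 0, "rz": -9.8, "hand": 1}
    - {"x": -37, "y": 7.3, "z": 0, "rx": 0, "ry": 0, "rz": -12.6, "hand": 1}
    - {"x": -45, "y": 10, "z": 0, "rx": 0, "ry": 0, "rz": -15.5, "hand": 1}
    - {"x": -52, "y": 12.8, "z": 0, "rx": 0, "ry": 0, "rz": -18, "hand": 1}
    - {"x": -58, "y": 15.5, "z": 0, "rx": 0, "ry": 0, "rz": -20.2, "hand": 1}
    - {"x": -62, "y": 17.6, "z": 0, "rx": 0, "ry": 0, "rz": -21.7, "hand": 1}
    - {"x": -64.5, "y": 19, "z": 0, "rx": 0, "ry": 0, "rz": -22.7, "hand": 1}

```text
clock: 11.45
tcp_pos: [0.5581, -0.0784, 0.0652]
orientation: [-0.0, 0.322, 0.947, -0.0]
wrist_force: [-0.5, 0.3, -0.2]
finger_gap: 0.0001
```

```bash

python3 step.py 6
python3 meas.py | grep -E 'post|bowl'
```

```text
[ 0.55813185 -0.07837636  0.0651791 ] [-0.28  0.4  -0.26  0.92 -0.    0.37] 11.45 [-0.47100513  0.25374971 -0.18936542]
238.3489954974322 0.15315689252609296
[-7.9  1.2  0.2] [-0.  -0.  -2.8]
[-15.8   2.6   0.2] [-0.  -0.  -5.5]
[-23.6   4.5   0.2] [-0.  -0.  -8.2]
[-31.3   6.8   0.2] [ -0.   -0.  -10.9]
[-38.8   9.4   0.2] [ -0.   -0.  -13.6]
[-46.2  12.5   0.2] [ -0.   -0.  -16.3]
[-53.5  15.9   0.2] [ -0.  -0. -19.]
[-60.5  19.7   0.1] [ -0.   -0.  -21.7]
[-67.4  23.9   0.1] [ -0.   -0.  -24.4]
[-74.   28.4   0.1] [ -0.   -0.  -27.1]
top rim [0.6579 0.0995 0.1268] post phase deg -2.27 97 R 0.1333
  bowl 0.56 max z 0.124 knob [0.5705 0.0534 0.1191] high [0.5705 0.0545 0.1179] rel ang -153.8
side rim [0.638  0.0541 0.1638] post phase deg 17.93 152 R 0.1521
  bowl 0.65 max z 0.121 knob [0.5696 0.0572 0.1195] high [0.5695 0.0609 0.1153] rel ang 165.3
```

View pics/top6.png

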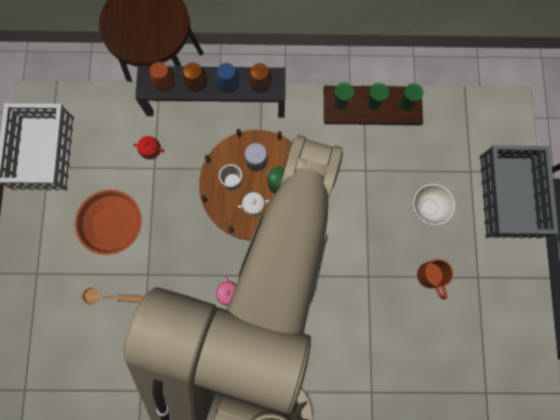

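View pics/side6.png

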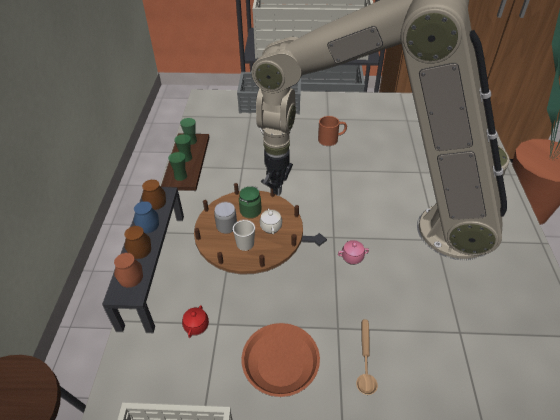

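The bowl is within about 3 mm of the line. I'll back the fingers off the post, lift them, and check again with a clear view.

arm_command:
  motion:
    - {"x": 3, "y": 0, "z": 0, "rx": 0, "ry": 0, "rz": 0, "hand": 1}
    - {"x": 8, "y": 0, "z": 0, "rx": 0, "ry": 0, "rz": 0, "hand": 1}
    - {"x": 14, "y": 0, "z": 0, "rx": 0, "ry": 0, "rz": 0, "hand": 1}
    - {"x": 16, "y": 0, "z": -15, "rx": 0, "ry": 0, "rz": 0, "hand": 1}
    - {"x": 16, "y": 0, "z": -50, "rx": 0, "ry": 0, "rz": 0, "hand": 1}
    - {"x": 16, "y": 0, "z": -90, "rx": 0, "ry": 0, "rz": 0, "hand": 1}
    - {"x": 16, "y": 0, "z": -130, "rx": 0, "ry": 0, "rz": 0, "hand": 1}
    - {"x": 16, "y": 0, "z": -170, "rx": 0, "ry": 0, "rz": 0, "hand": 1}
    - {"x": 16, "y": 0, "z": -190, "rx": 0, "ry": 0, "rz": 0, "hand": 1}
    - {"x": 16, "y": 0, "z": -190, "rx": 0, "ry": 0, "rz": 0, "hand": 1}

```text
clock: 13.0
tcp_pos: [0.5467, -0.069, 0.2581]
orientation: [0.003, 0.322, 0.947, 0.0]
wrist_force: [1.2, 0.1, 1.0]
finger_gap: -0.0002
```

```bash

python3 - <<'E'
from plan import *
s=get_state();print(s['tcp_pos'],s['clock'])
rows([(.45,-.25,.25,100),(.40,-.32,.25,90)])
E
```

```text
[ 0.54671179 -0.06900294  0.25814556] 13.0
[ -33.8 -202.4    7.9] [ 0.2  0.2 42.4]
[ -36.9 -288.4    7.8] [ 0.2  0.2 52.4]
```

arm_command:
  motion:
    - {"x": -5, "y": -25, "z": 0, "rx": 0, "ry": 0, "rz": 4, "hand": 1}
    - {"x": -10, "y": -60, "z": 0, "rx": 0, "ry": 0, "rz": 9, "hand": 1}
    - {"x": -15, "y": -95, "z": 0, "rx": 0, "ry": 0, "rz": 16, "hand": 1}
    - {"x": -22, "y": -130, "z": 0, "rx": 0, "ry": 0, "rz": 24, "hand": 1}
    - {"x": -28, "y": -165, "z": 0, "rx": 0, "ry": 0, "rz": 32, "hand": 1}
    - {"x": -34, "y": -202, "z": 0, "rx": 0, "ry": 0, "rz": 40, "hand": 1}
    - {"x": -36, "y": -240, "z": 0, "rx": 0, "ry": 0, "rz": 46, "hand": 1}
    - {"x": -37, "y": -270, "z": 0, "rx": 0, "ry": 0, "rz": 51, "hand": 1}
    - {"x": -37, "y": -288, "z": 0, "rx": 0, "ry": 0, "rz": 52, "hand": 1}
    - {"x": -37, "y": -288, "z": 0, "rx": 0, "ry": 0, "rz": 52, "hand": 1}

```text
clock: 14.25
tcp_pos: [0.3985, -0.3198, 0.2547]
orientation: [-0.0, 0.705, 0.709, 0.0]
wrist_force: [0.3, 0.3, 0.8]
finger_gap: -0.0002
```

```bash
python3 step.py 7 | head -1
python3 meas.py; sleep 0; python3 meas.py | grep bowl
python3 - <<'E'
from h import *
for n in('top','side'):
    p=viewer.read_camera(n)
    for q in('stand','bowl','mug','spoon','tagine_base'):
        for d in finder.masks_of(p,q)[:1]:
            P=pts(p,d['region']); print(n,q,round(d['score'],2),np.median(P,0).round(3),((P.min(0)+P.max(0))/2).round(3))
E
```

```text
[ 0.39853099 -0.31975153  0.25473127] [-0.83  0.18 -0.07  1.32  0.    0.73] 14.25 [0.28997751 0.32524971 0.8190613 ]
top rim [0.6388 0.0501 0.1636] post phase deg 19.71 150 R 0.1526
  bowl 0.87 max z 0.123 knob [0.5705 0.0538 0.1189] high [0.5715 0.0547 0.1166] rel ang 178.9
side rim [0.6382 0.0539 0.1639] post phase deg 19.7 133 R 0.153
  bowl 0.81 max z 0.123 knob [0.5709 0.0582 0.1202] high [0.5694 0.0586 0.1174] rel ang 165.4
  bowl 0.87 max z 0.123 knob [0.5698 0.0526 0.1196] high [0.5716 0.0527 0.117 ] rel ang 177.7
  bowl 0.77 max z 0.122 knob [0.569  0.0558 0.1197] high [0.5694 0.0584 0.1151] rel ang 164.9
top stand 0.75 [0.435 0.055 0.006] [0.442 0.056 0.006]
top bowl 0.79 [ 0.593 -0.466  0.019] [ 0.592 -0.468  0.026]
top spoon 0.62 [0.313 0.473 0.012] [0.319 0.438 0.01 ]
top tagine_base 0.71 [0.529 0.476 0.017] [0.528 0.467 0.024]
side stand 0.71 [0.436 0.06  0.007] [0.441 0.06  0.006]
side bowl 0.7 [ 0.584 -0.483  0.03 ] [ 0.585 -0.493  0.024]
side mug 0.58 [ 0.384 -0.426  0.053] [ 0.375 -0.483  0.042]
side spoon 0.82 [0.313 0.491 0.013] [0.317 0.438 0.011]
side tagine_base 0.92 [0.524 0.46  0.019] [0.523 0.453 0.023]
```

```bash
python3 -c "
import cv2
p=cv2.imread('pics/top7.png')
cv2.imwrite('pics/top7z.png',cv2.resize(p[120:275,185:325],None,fx=3.8,fy=3.8,interpolation=cv2.INTER_CUBIC))"
```

```text
(no output)
```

View pics/top7z.png

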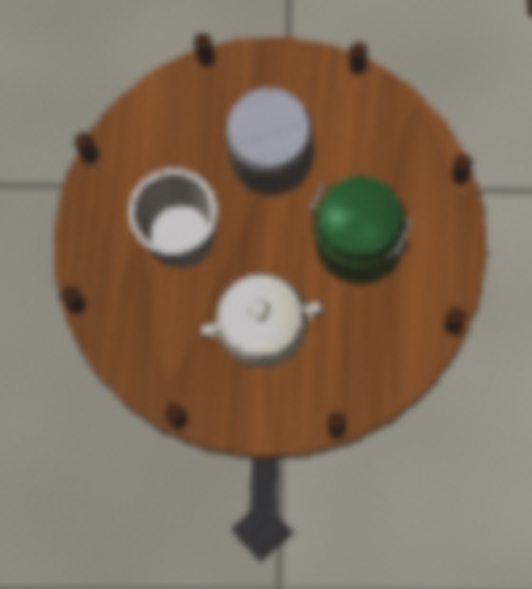

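View pics/side7.png

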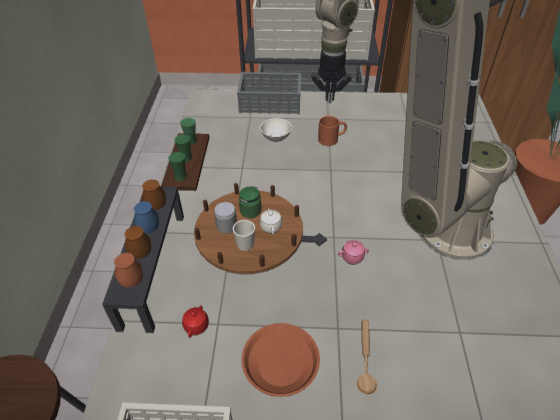

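Both views show the bowl directly above the pointer, about 2–3 mm off the line. All four things are upright, the turntable hasn't moved between shots, and the arm is clear.

```bash
python3 -c "
from workcell import hand_in
print(hand_in())"
```

```text
the job is handed in; nothing more can be done
None
```

The job is handed in; no verdict was reported. With shut fingertips I pushed one rim post anticlockwise along its arc, about 110° at about 0.4 rad/s. I then backed the fingers off the post, lifted them and moved the arm clear. The job took about 15 s of the 58 s allowed.

**Bowl position:** In both cameras the bowl's centre lies about 1–4 mm sideways of the pointer's line, on the pointer's side of the axis and about 68 mm from it. The limit is 12 mm.

**Turntable and the things on it:** The turntable had not visibly moved since the fingers left the post. The bowl, jar, beaker and tin are upright in the pictures, and the wrist force readings stayed around 1–2 N.

**Things on the table:** In the side view the tagine base, bowl, mug and spoon look to be where they began. By the detector the tagine base, bowl and spoon mostly measure within 1 cm of where they began. The larger differences look like the masks covering different parts of an object.

**Disagreements:**
- The two cameras differ by about 4 mm in absolute y, so I measured the bowl against the axis and pointer within each camera.
- Some "rel ang" values from my script were off (165° in the side view) because they used the visible-surface median, so I went by the lid knob instead.
- The network missed the mug in the last top view but found it in the side view.

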